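# Oil the bare spindle of the twine stand

### The arm

A 7-joint arm with a two-finger parallel gripper is mounted at the origin on the work surface. World frame = base frame: x ahead of the robot, y to its left, z up, the work surface at z = 0. Lengths are in m, angles in rad, forces in N, time in s.
With the tool pointing down it reaches from about 0.4 to 0.85 m from the base axis. Payload 4.5 kg.
Tool frame: the origin (TCP) lies between the finger pads; the fingertips stand 8 mm ahead of it and the grasp point (between the pads) lies 11 mm behind it; z points along the fingers, y is the line along which they close (so a half turn about z gives the same grasp; the last joint's range is limited). The gripper opens to 88 mm and grips with 3 to 60 N. Pads are 18 mm wide; open, the fingers measure 123 mm over their backs; the gripper's body (75 mm by 187 mm) begins 45 mm behind the grasp point.
Start: joints at [-1.184, 0.689, -0.195, 1.565, 0.157, 0.902, -0.215], TCP at [0.216, 0.587, 0.247] pointing down, gripper open.
Joint ranges: [-3.01, 3.01], [-0.46, 2.08], [-1.47, 1.51], [0.13, 2.56], [-1, 4.14], [0.04, 2.09], [-2.66, 2.66]. Speed limits (rad/s): [2.57, 2.57, 3.14, 3.14, 3.14, 3.14, 3.14].

### API

Orientations are given as a unit quaternion [x, y, z, w].
In Python, from station import * gives the robot as it stands.
- The arm moves only by the tool apply_moves, never from a script. Its argument "commands" is a list of rows, each an object with "linear": the shift along the tool's x, y, z in units of 0.025 m (1.0 is 0.025 m), a list of three; "turn": the turn, a rotation vector about the tool's x, y, z in units of 4 degrees (1.0 is 4 degrees), a list of three; "fingers": the opening, from -1 (shut) to 1 (fully open). A call has 1 to 12 rows; each row shifts and turns the commanded pose from where the row before left it, along the tool's axes as they then stand; what a row does not reach is not made up. A row lasts 1/8 s, in which the tool goes at most 62.5 mm and 10.7 degrees, less where a joint would pass 70% of its speed; a pose out of reach is approached as far as the arm can. A call with a number of a shift or a turn outside -1 to 1 is refused whole. A call with a gripper value outside its range is refused whole. The fingers move at their own pace and stop on an object; "newtons" is the grip in N (left out, the last holds). Time passes only in rows, so rows that do not move let the fingers close. It gives the time, the measured TCP pose, the force, the opening and the grip force at its end, in the units of the state.
- get_obs(): the state, without advancing time (a new reading comes with each control period).
- snapshot(name): name is "scene" or "top" or "wrist"; returns the picture (420x560x3 uint8, blue, green, red); there is no depth.
- camera_model(name): a dict with "vfov" (degrees; the focal length in pixels is half the picture's height over the tangent of half this angle, whatever the lens; pixels are square), "cx", "cy" (the principal point, pixels), "view" (4x4, takes a point from world to camera coordinates). Camera axes: x right, y down, z forward; pixel columns grow to the right and rows downward; lengths in m; the calibration is good to about 2 mm. The wrist camera is an equidistant fisheye: a pixel r from the principal point sees the ray r / f radians off the axis. A picture is of the moment at which its call begins: read the wrist's pose just before it. camera_model takes no time and is no camera call; for the wrist camera it gives the pose at the moment of the call.
- job_done(): hands the job in; it is judged then, once.
The state is a dict: "time": time; "qpos": joint angles; "qvel": joint speeds; "joint_efforts": joint torques, N m; "tcp_pos": TCP position; "tcp_rot": TCP orientation; "contact_force": force on the tool from outside, world axes, zero at the start; "torque": the same for the moment, N m; "width": opening from 0.0 (shut) to 1.0 (fully open); "grasp_force": force on a finger pad.
Only numpy, scipy, OpenCV 4.12 (cv2) and the standard library are available. Lean on these libraries where they do the work, as an engineer would, in place of code of your own. Each camera call takes 0.05 s, during which the arm holds its last target. There are 200 camera calls.

### The job

The twine spool squeaks on its stand beside the barbecue. Slide the spool up off the spindle and set it down standing upright, wholly on the wooden board; then take the round brush, dip its bristles well down inside the small open oil pot (half-way down or deeper), and gently dab them against the bare spindle. Finally stand the brush back upright in its saucer, without dropping anything, and leave the oil pot and everything else standing where it is.

Things in the scene. Friction and masses are not known exactly. Their poses are not given: they have to be found in the camera images.
- spool: Wooden spool full of jute twine, standing upright on the stand with the spindle through its bore: 60 mm diameter over its whole height, 70 mm high, bore 24 mm right through, about 0.14 kg. Origin: centre of its underside; z is its axis, pointing up. Starts on the stand's foot, so its underside is 12 mm and its top 82 mm above the counter
- stand: Twine stand screwed to the counter (does not move): flat round dark iron foot, 90 mm diameter and 12 mm thick, with the upright spindle in its middle. Origin: centre of the foot's underside, on the counter; z up
- spindle: Plain upright steel pin fixed in the middle of the stand: 16 mm diameter, 88 mm long, its top 100 mm above the counter (18 mm above the top of the seated spool). Origin: its lower end, on the top of the foot, 12 mm above the counter; z up along the pin
- board: Wooden board fixed on the counter, 160 mm (its x) by 200 mm (its y), 18 mm thick. Origin: centre of its underside; its top is at z = 18 mm
- oil_pot: Small open round terracotta pot, loose, about 0.32 kg (nothing is in it): 60 mm high, mouth 96 mm outside and 86 mm inside, tapering to 77 mm outside and about 67 mm inside at the bottom; wall 5 mm, inner floor 6 mm above its underside. Origin: centre of its underside; z up, mouth at z = 60 mm. It has no handle, the mug has one; the stacked flower pots beyond it are larger
- brush: Round brush, 150 mm long, standing upright on its bristles in the saucer, handle up, about 0.09 kg, loose. From below: bristle head 36 mm diameter up to z = 45 mm, steel ferrule 38 mm diameter up to z = 67 mm, round wooden handle 22 mm diameter up to z = 150 mm. Origin: centre of the flat end of the bristles (the tip); z runs up along the handle
- bristles: The bristle head of the brush: 36 mm diameter, 45 mm long, part of the brush. Sideways it is firm; pushed endwise it springs up to 10 mm into the ferrule (starts to give at 2 N, 7 N at the stop). Origin: centre of its flat end, the same point as the brush's origin until it is pushed in
- saucer: Shallow round terracotta saucer fixed on the counter, 110 mm diameter, rim 16 mm high, flat inner floor of about 66 mm diameter at z = 5 mm. The brush starts in it. Origin: centre of its underside
- spice_jar: Bystander: closed glass jar, 54 mm diameter, 85 mm high. Origin: centre of its underside
- shaker: Bystander: waisted dark wooden shaker, 42 mm diameter, 92 mm high. Origin: centre of its underside
- spoon: Bystander: spoon lying flat, 200 mm long along its x, 52 mm wide bowl at +x. Origin: under its middle
- mug: Bystander: white mug, 72 mm diameter, 85 mm high, handle at its +y. Origin: centre of its underside
- turner: Bystander: grill turner lying flat, 280 mm long along its x, blade 65 mm wide at +x. Origin: under its middle
Things that resemble listed ones, but are neither listed nor needed, are in the scene too. What is shaped like the brush but red or yellow is not meant.

How it is judged:
On the way, in this order (a step that is already met when the one before it is completed fails the run):
1. the spool stands upright and released on the board (x of spool in the frame of board between -0.055 and 0.055 m and y of spool in the frame of board between -0.075 and 0.075 m and z of spool in the frame of board below 0.024 m and angle between spool's own z axis and vertical below 0.1 rad and linear speed of spool below 0.02 m/s and contact force between the fingers and spool below 0.05 N), for 0.2 s.
2. the brush, held by the gripper, has its bristle tip inside the oil pot, 25 mm or more below the rim (z of brush in the frame of oil_pot between 0 and 0.035 m and horizontal distance between brush and oil_pot below 0.035 m and angle between oil_pot's own z axis and vertical below 0.2 rad and contact force between the fingers and brush above 0.5 N), for 0.1 s.
3. the bristles of the held brush touch the bare spindle (contact force between bristles and spindle above 0.2 N and contact force between the fingers and brush above 0.5 N), for 0.05 s.
At the end, for the whole second after the job is handed in: Spool upright (0.1 rad) and at rest on the board, axis within 55 mm (board x) and 75 mm (board y) of its middle; brush upright (0.12 rad) and at rest on the saucer floor, axis within 35 mm of its middle; oil pot upright (0.1 rad) and at rest, within 30 mm of its start (x of spool in the frame of board between -0.055 and 0.055 m and y of spool in the frame of board between -0.075 and 0.075 m and z of spool in the frame of board below 0.024 m and angle between each of spool, oil_pot's own z axis and vertical below 0.1 rad and linear speed of each of spool, brush, oil_pot below 0.02 m/s and horizontal distance between brush and saucer below 0.035 m and z of brush in the frame of saucer below 0.012 m and angle between brush's own z axis and vertical below 0.12 rad and distance of oil_pot from where it was at the start of the episode below 0.03 m); the robot touches nothing.
It fails at once if the spool or the brush is dropped (falls free, out of the gripper, more than a few centimetres above the counter) ((contact force between the fingers and spool below 0.05 N and linear speed of spool above 0.4 m/s and height (world z) of spool above 0.04 m) or (contact force between the fingers and brush below 0.05 N and linear speed of brush above 0.4 m/s and height (world z) of brush above 0.04 m)).
It fails at once if the brush is pressed on the spindle with more than 30 N (contact force between bristles and spindle above 30 N).
It fails at once if the oil pot is tipped by more than 0.4 rad (angle between oil_pot's own z axis and vertical above 0.4 rad).
It fails at once if a bystander is moved by more than 30 mm (distance of any of spice_jar, shaker, spoon, mug, turner from where it was at the start of the episode above 0.03 m).
It also fails if it takes over 69 s, if anything falls off the work surface, if the arm or the gripper's body presses on something with over 40 N, if the wrist force passes 120 N, or if a joint passes its speed limit or range.

## Working session

There is one attempt and no reset: what is moved stays moved. The work goes in short steps, Python scripts to look and compute and a tool call to move; the robot and the scene stay as the last step left them, time stands still between calls to the robot, and variables do not carry over. Pictures are saved under pics/ and viewed, at most 10 in all, crops included, and the job is handed in when it is done.

Besides the shell and the picture viewer there is one more tool, called after "Call:" by a JSON object that holds its "name" and its "arguments", one argument or row to a line. apply_moves: Moves the arm, as the interface text tells. Its arguments: {"type":"object","properties":{"commands":{"type":"array","items":{"type":"object","properties":{"linear":{"type":"array","items":{"type":"number","minimum":-1,"maximum":1}},"turn":{"type":"array","items":{"type":"number","minimum":-1,"maximum":1}},"fingers":{"type":"number"}}}},"newtons":{"type":"number"}},"required":["commands"]}

```bash
mkdir -p pics; ls
python3 - <<'E'
from station import *
import cv2,numpy as np
o=get_obs();print(o)
for n in ("scene","top"):
    im=snapshot(n);cv2.imwrite(f"pics/{n}0.png",im);m=camera_model(n);print(n,m)
E
```

```text
pics
{'time': 0.0, 'qpos': array([-1.18417246,  0.68997774, -0.19452102,  1.56631966,  0.15729336,
        0.9024958 , -0.21510699]), 'qvel': array([ 1.01832903e-03,  1.03526571e-03, -1.52235187e-03,  7.69489945e-04,
       -6.14482458e-04, -5.34151665e-05,  2.36625266e-04]), 'joint_efforts': array([ 7.13092759e-04, -5.27567053e+01, -1.26734544e+00, -1.53426379e+01,
       -5.27987466e-02,  6.50650560e-03,  1.67396320e-04]), 'tcp_pos': array([0.21579878, 0.58591711, 0.24592058]), 'tcp_rot': array([ 1.75460980e-01,  9.84485970e-01, -8.99269829e-04, -9.87724290e-05]), 'contact_force': array([ 0.4421172 , -0.06836274, -0.0252695 ]), 'torque': array([-0.06589521,  0.01352169, -0.00537557]), 'grasp_force': 0.0, 'width': 1.0023492100321452}
scene {'vfov': 47.1810958678654, 'cx': 274.082191762222, 'cy': 214.32466423094462, 'view': array([[ 0.59905479,  0.80052405, -0.01716414, -0.36191093],
       [ 0.43342672, -0.34222057, -0.83368241, -0.16936771],
       [-0.67325674,  0.49198204, -0.55197739,  1.42992419],
       [ 0.        ,  0.        ,  0.        ,  1.        ]])}
top {'vfov': 56.146872823299866, 'cx': 276.6292458063556, 'cy': 204.0733596382932, 'view': array([[-0.00830119, -0.99988582,  0.01262724,  0.05195264],
       [-0.98930663,  0.00637322, -0.14571128,  0.568205  ],
       [ 0.14561417, -0.01370179, -0.98924657,  1.08339794],
       [ 0.        ,  0.        ,  0.        ,  1.        ]])}
```

View pics/scene0.png

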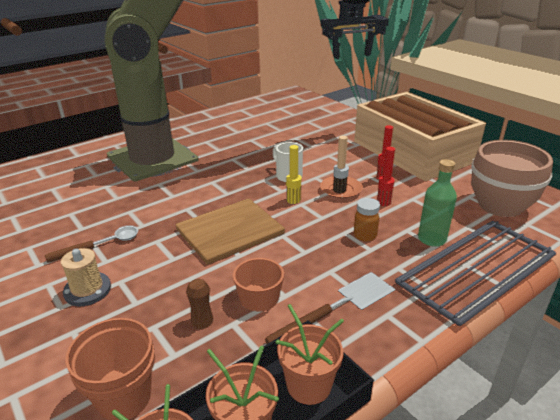

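View pics/top0.png

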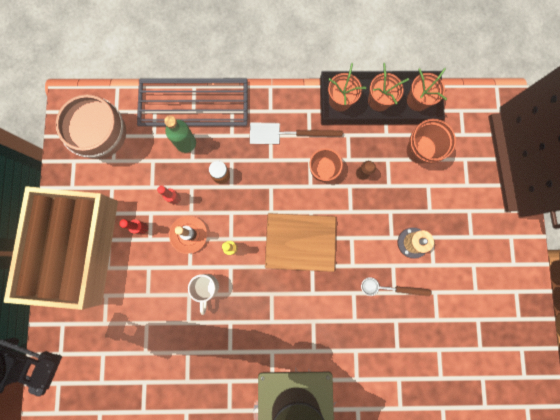

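The scene view shows these, with top-view pixels second:
- Spool on its stand: (80,270), top (420,241).
- Board: (230,230), top (301,242).
- Small pot: (259,285), top (326,166).
- Plain-handled brush in its saucer: (341,165), top (187,233).

Lookalikes by description:
- **Brush:** yellow (293,175) / top (229,247) and red (387,165), top (131,227) and (167,194). I choose the wooden-handled one in the saucer.
- **Pot:** stacked pots (112,370) / top (433,142), planters (310,360), the big pot (510,175) and the mug (288,160). I choose the small open one at (259,285).
- **Spool:** only one. The shaker (200,303) is waisted and dark.

```bash
cat > h.py <<'E'
from station import *
import cv2,numpy as np
def ray(m,px,H=420):
    f=H/2/np.tan(np.radians(m["vfov"])/2); V=np.array(m["view"]);R,t=V[:3,:3],V[:3,3]
    d=np.array([(px[0]-m["cx"])/f,(px[1]-m["cy"])/f,1.])
    d=R.T@d; return -R.T@t,d/np.linalg.norm(d)
def fray(m,px,H=420):
    f=H/2/np.tan(np.radians(m["vfov"])/2); V=np.array(m["view"]);R,t=V[:3,:3],V[:3,3]
    v=np.array([px[0]-m["cx"],px[1]-m["cy"]]);r=np.linalg.norm(v);a=r/f
    d=np.r_[v/max(r,1e-9)*np.sin(a),np.cos(a)]; return -R.T@t,R.T@d
def plane(r,z): c,d=r; return c+d*(z-c[2])/d[2]
def tri(rs):
    A=sum(np.eye(3)-np.outer(d,d) for c,d in rs);b=sum((np.eye(3)-np.outer(d,d))@c for c,d in rs)
    p=np.linalg.solve(A,b);return p,[np.linalg.norm(np.cross(p-c,d)) for c,d in rs]
def proj(m,p,H=420):
    f=H/2/np.tan(np.radians(m["vfov"])/2);q=(np.array(m["view"])@np.r_[p,1])[:3]
    return q[:2]/q[2]*f+[m["cx"],m["cy"]]
E
python3 - <<'E'
import cv2,numpy as np
s=cv2.imread("pics/scene0.png");t=cv2.imread("pics/top0.png")
def c(im,x,y,w,k):
    a=cv2.resize(im[y:y+w,x:x+w],None,fx=k,fy=k,interpolation=cv2.INTER_CUBIC)
    for i in range(0,w,10):
        cv2.putText(a,str(x+i),(i*k,8),0,.25,(255,255,255));cv2.putText(a,str(y+i),(0,i*k+8),0,.25,(255,255,255))
        cv2.line(a,(i*k,0),(i*k,5),(0,0,0));cv2.line(a,(0,i*k),(5,i*k),(0,0,0))
    return cv2.resize(a,(266,290))
A=np.hstack([c(s,50,235,66,4),c(s,225,245,66,4),c(s,308,132,66,4)])
B=np.hstack([c(t,390,212,56,4),c(t,298,138,56,4),c(t,160,207,56,4)])
cv2.imwrite("pics/m1.png",np.vstack([A,B]))
E
```

```text
(no output)
```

View pics/m1.png

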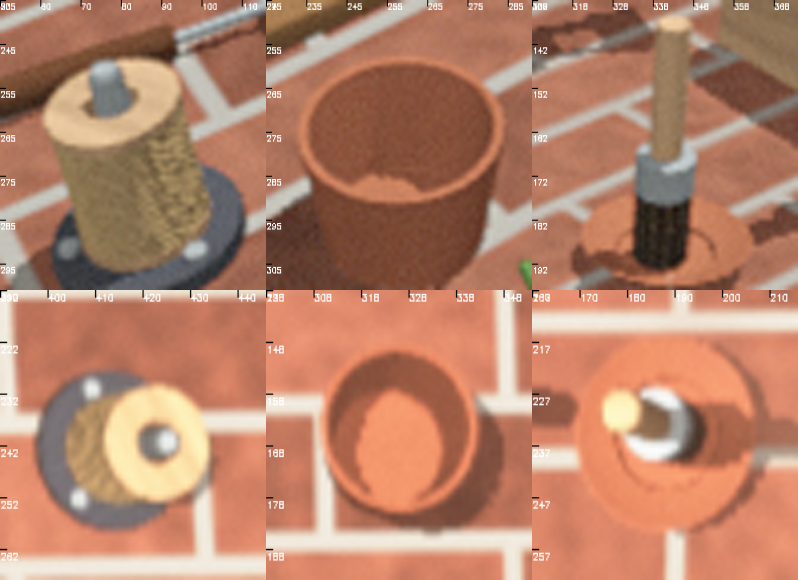

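The crop confirms the choices. The spool's top face is at top (423,241.5), scene (77.8,258.5). The pot mouth is at top (326.2,165.3), scene (258.5,274.8). The wooden, dark-bristled brush has its handle end at top (178.9,230.4), scene (343.5,137.5). The saucer is at top (188.7,234.7).

Run:
```python
from h import *
s=cv2.imread("pics/scene0.png");t=cv2.imread("pics/top0.png")
S,T=camera_model("scene"),camera_model("top")
np.set_printoptions(precision=4,suppress=True)
def hsvmask(im,lo,hi): return cv2.inRange(cv2.cvtColor(im,cv2.COLOR_BGR2HSV),lo,hi)
for n,a,b in [("spooltop",(77.8,258.5),(423.05,241.5)),("spindletop",(76.3,250.5),(424.9,241.2)),
  ("potmouth",(258.5,274.8),(326.2,165.3)),("brushtop",(343.5,137.5),(178.9,230.4))]:
    p,e=tri([ray(S,a),ray(T,b)]);print(n,p,e)
# spool top by mask
def blob(im,box,lo,hi):
    x0,y0,x1,y1=box;m=np.zeros(im.shape[:2],np.uint8);m[y0:y1,x0:x1]=hsvmask(im,lo,hi)[y0:y1,x0:x1]
    c=max(cv2.findContours(m,0,2)[0],key=cv2.contourArea);return c,m
for im,nm,box in((s,"s",(175,198,287,262)),(t,"t",(262,210,340,275))):
    for y,x in ([(230,230)] if nm=="s" else [(242,301),(142,330)]): print(nm,cv2.cvtColor(im,cv2.COLOR_BGR2HSV)[y,x])
    c,m=blob(im,box,(10,80,50),(25,255,255));M=S if nm=="s" else T
    r=cv2.approxPolyDP(c,6,True)[:,0];print(cv2.contourArea(c),r.tolist(),[plane(ray(M,q),.018)[:2] for q in r])
print("saucer",plane(ray(T,(188.7,234.7)),.016))
print("rad pot",plane(ray(T,(309.8,165.3)),.06)-plane(ray(T,(342.6,165.3)),.06))
for n,p in [("yellow",(229,241)),("mughandle",(203,308)),("red",(163,187)),("shaker",(367,170)),("jar",(218,170)),("spoonbowl",(370,286)),("spoontip",(430,293)),("turner tip",(340,133)),("turner blade",(265,133))]:print(n,plane(ray(T,p),.0))
```

```text
spooltop [ 0.4572 -0.3509  0.0788] [np.float64(0.00044807683707936383), np.float64(0.000448076837079368)]
spindletop [ 0.457  -0.3491  0.0968] [np.float64(0.00031052486271399693), np.float64(0.0003105248627138127)]
potmouth [ 0.6795 -0.0939  0.0532] [np.float64(0.0018471611967803474), np.float64(0.0018471611967803018)]
brushtop [0.4872 0.2994 0.1504] [np.float64(0.0012664774550982282), np.float64(0.001266477455098105)]
s [ 15 133 161]
3973.0 [[285, 228], [249, 198], [175, 224], [203, 261]] [array([0.5519, 0.0702]), array([0.3946, 0.0794]), array([ 0.3832, -0.1184]), array([ 0.5406, -0.1348])]
t [ 14 140 221]
t [  8 133 225]
3792.0 [[267, 214], [265, 268], [334, 270], [334, 216]] [array([0.543 , 0.0756]), array([0.3883, 0.0821]), array([ 0.381 , -0.1146]), array([ 0.5359, -0.1192])]
saucer [0.4848 0.3014 0.016 ]
rad pot [0.0005 0.0938 0.    ]
yellow [0.4666 0.1871 0.    ]
mughandle [0.2771 0.2592 0.    ]
red [0.6281 0.3843 0.    ]
shaker [ 0.6766 -0.2257  0.    ]
jar [0.6789 0.2219 0.    ]
spoonbowl [ 0.3342 -0.22    0.    ]
spoontip [ 0.3129 -0.3925  0.    ]
turner tip [ 0.7925 -0.1479  0.    ]
turner blade [0.7934 0.0808 0.    ]
```

Call:
{"name": "apply_moves", "arguments": {
  "commands": [
    {"linear":[0,0,0],"turn":[0,0,-1],"fingers":1},
    {"linear":[0,0,0],"turn":[0,0,-1],"fingers":1},
    {"linear":[0,0,0],"turn":[0,0,-1],"fingers":1},
    {"linear":[0,0,0],"turn":[0,0,-1],"fingers":1},
    {"linear":[0,0,0],"turn":[0,0,-1],"fingers":1},
    {"linear":[-1,-1,0],"turn":[0,0,0],"fingers":1},
    {"linear":[-1,-1,0],"turn":[0,0,0],"fingers":1},
    {"linear":[-1,-1,0],"turn":[0,0,0],"fingers":1},
    {"linear":[-1,-1,0],"turn":[0,0,0],"fingers":1},
    {"linear":[-1,-1,0],"turn":[0,0,0],"fingers":1},
    {"linear":[-1,-1,0],"turn":[0,0,0],"fingers":1},
    {"linear":[-1,-1,0],"turn":[0,0,0],"fingers":1}
  ]
}}

```text
time: 1.6
tcp_pos: [0.3909, 0.4097, 0.2464]
tcp_rot: [0.002, 1.0, -0.0, -0.0]
contact_force: [-0.1, 1.1, 0.5]
width: 1.0
grasp_force: 0.0
```

Call:
{"name": "apply_moves", "arguments": {
  "commands": [
    {"linear":[-0.3,-1,0]},
    {"linear":[-0.3,-1,0]},
    {"linear":[-0.3,-1,0]},
    {"linear":[-0.3,-1,0]},
    {"linear":[-0.3,-1,0]},
    {"linear":[-0.3,-1,0]},
    {"linear":[-0.3,-1,0]},
    {"linear":[-0.3,-1,0]},
    {"linear":[-0.2,-1,0]},
    {"linear":[0,-1,0]},
    {"linear":[0,-1,0]},
    {"linear":[0,-1,0]}
  ]
}}

```text
invalid input
```

Call:
{"name": "apply_moves", "arguments": {
  "commands": [
    {"linear":[0,-1,0]},
    {"linear":[0,-1,0]},
    {"linear":[0,-1,0]},
    {"linear":[0,-1,0]},
    {"linear":[0,-1,0]},
    {"linear":[0,-1,0]},
    {"linear":[0,-1,0]},
    {"linear":[0,-1,0]},
    {"linear":[0,-1,0]},
    {"linear":[0,-1,0]},
    {"linear":[0,-1,0]},
    {"linear":[0,-1,0]}
  ]
}}

```text
invalid input
```

Call:
{"name": "apply_moves", "arguments": {
  "commands": [
    {"linear":[0,-1,0]},
    {"linear":[0,-1,0]},
    {"linear":[0,-1,0]},
    {"linear":[0,-1,0]},
    {"linear":[0,-1,0]},
    {"linear":[0,-1,0]},
    {"linear":[0,-0.4,0]},
    {"linear":[0,0,0]}
  ]
}}

```text
invalid input
```

Run:
```python
from h import *
m=camera_model("wrist");im=snapshot("wrist");cv2.imwrite("pics/w1.png",im);np.save("w1.npy",m,allow_pickle=True)
V=m["view"];print(get_obs()["tcp_pos"],get_obs()["qpos"],m["vfov"],m["cx"],m["cy"],-V[:3,:3].T@V[:3,3],V[:3,:3].round(3))
```

```text
[0.39577242 0.40458576 0.24607533] [-0.69032765  0.62193757 -0.318752    1.74219521  0.25947197  0.82156191
  0.42777366] 65.70646984690485 280.18909218333704 207.67388767348382 [0.30786857 0.40906071 0.38560118] [[ 0.003  1.     0.   ]
 [ 0.949 -0.003  0.316]
 [ 0.316 -0.001 -0.949]]
```

View pics/w1.png

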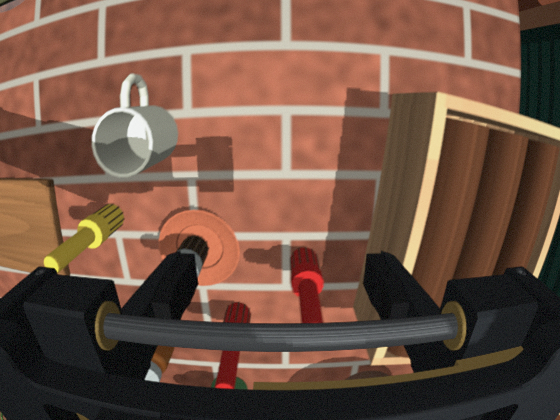

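The fields must all be given in each row. The picture, from the start side, shows the saucer at (199,247), the mug at (135,140) and the yellow brush at (85,240). I'll resend the transit.

Call:
{"name": "apply_moves", "arguments": {
  "commands": [
    {"linear":[-0.3,-1,0],"turn":[0,0,0],"fingers":1},
    {"linear":[-0.3,-1,0],"turn":[0,0,0],"fingers":1},
    {"linear":[-0.3,-1,0],"turn":[0,0,0],"fingers":1},
    {"linear":[-0.3,-1,0],"turn":[0,0,0],"fingers":1},
    {"linear":[-0.3,-1,0],"turn":[0,0,0],"fingers":1},
    {"linear":[-0.3,-1,0],"turn":[0,0,0],"fingers":1},
    {"linear":[-0.3,-1,0],"turn":[0,0,0],"fingers":1},
    {"linear":[-0.3,-1,0],"turn":[0,0,0],"fingers":1},
    {"linear":[0,-1,0],"turn":[0,0,0],"fingers":1},
    {"linear":[0,-1,0],"turn":[0,0,0],"fingers":1},
    {"linear":[0,-1,0],"turn":[0,0,0],"fingers":1},
    {"linear":[0,-1,0],"turn":[0,0,0],"fingers":1}
  ]
}}

```text
time: 3.15
tcp_pos: [0.4489, 0.11, 0.2465]
tcp_rot: [0.002, 1.0, -0.0, -0.0]
contact_force: [0.3, 0.5, -0.2]
width: 0.999
grasp_force: 0.0
```

Call:
{"name": "apply_moves", "arguments": {
  "commands": [
    {"linear":[0,-1,0],"turn":[0,0,0],"fingers":1},
    {"linear":[0,-1,0],"turn":[0,0,0],"fingers":1},
    {"linear":[0,-1,0],"turn":[0,0,0],"fingers":1},
    {"linear":[0,-1,0],"turn":[0,0,0],"fingers":1},
    {"linear":[0,-1,0],"turn":[0,0,0],"fingers":1},
    {"linear":[0,-1,0],"turn":[0,0,0],"fingers":1},
    {"linear":[0,-1,0],"turn":[0,0,0],"fingers":1},
    {"linear":[0,-1,0],"turn":[0,0,0],"fingers":1},
    {"linear":[0,-1,0],"turn":[0,0,0],"fingers":1},
    {"linear":[0,-1,0],"turn":[0,0,0],"fingers":1},
    {"linear":[0,-1,0],"turn":[0,0,0],"fingers":1},
    {"linear":[0,-1,0],"turn":[0,0,0],"fingers":1}
  ]
}}

```text
time: 4.65
tcp_pos: [0.4479, -0.1899, 0.2465]
tcp_rot: [0.002, 1.0, 0.0, -0.0]
contact_force: [0.1, -0.1, 0.1]
width: 1.001
grasp_force: 0.0
```

Call:
{"name": "apply_moves", "arguments": {
  "commands": [
    {"linear":[0,-1,0],"turn":[0,0,0],"fingers":1},
    {"linear":[0,-1,0],"turn":[0,0,0],"fingers":1},
    {"linear":[0,-1,0],"turn":[0,0,0],"fingers":1},
    {"linear":[0,-1,0],"turn":[0,0,0],"fingers":1},
    {"linear":[0,-1,0],"turn":[0,0,0],"fingers":1},
    {"linear":[0,-1,0],"turn":[0,0,0],"fingers":1},
    {"linear":[0,0,0],"turn":[0,0,0],"fingers":1}
  ]
}}

```text
time: 5.52
tcp_pos: [0.4468, -0.3409, 0.2461]
tcp_rot: [0.004, 1.0, -0.0, -0.0]
contact_force: [0.2, 0.0, 0.4]
width: 1.003
grasp_force: 0.0
```

Run:
```python
from h import *
m=camera_model("wrist");im=snapshot("wrist");cv2.imwrite("pics/w2.png",im);np.save("w2.npy",m,allow_pickle=True)
o=get_obs();print(o["tcp_pos"],o["tcp_rot"],o["qpos"])
```

```text
[ 0.44724918 -0.33903482  0.24623995] [ 2.45190689e-03  9.99996837e-01  4.82392476e-04 -2.85539540e-04] [ 0.81092815  0.62534322 -0.40762472  1.75406567  0.31936076  0.82903733
  1.82004156]
```

View pics/w2.png

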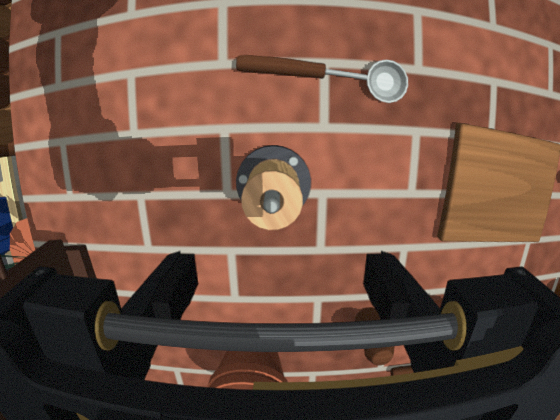

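Wrist view: the spool's tan top is at (272,195), the spindle tip at (271,201), and the board is to the right (440–560, 125–240). Now I'll triangulate the spool top and spindle using this view as well.

Run:
```python
from h import *
np.set_printoptions(precision=4,suppress=True)
im=cv2.imread("pics/w2.png");m=np.load("w2.npy",allow_pickle=True).item();S,T=camera_model("scene"),camera_model("top")
h=cv2.cvtColor(im,cv2.COLOR_BGR2HSV);print(h[175,272],h[195,255],h[210,285],h[201,271])
k=np.zeros((420,560),np.uint8);k[150:240,230:315]=cv2.inRange(h,(12,40,150),(28,255,255))[150:240,230:315]
c=max(cv2.findContours(k,0,2)[0],key=cv2.contourArea);e=cv2.fitEllipse(cv2.convexHull(c));print(e)
for n,w,a,b in [("spool",e[0],(77.8,258.5),(423.05,241.5)),("spindle",(271,201),(76.3,250.5),(424.9,241.2))]:
    r=[ray(S,a),ray(T,b),fray(m,w)];print(n,tri(r),tri(r[1:])[0],plane(r[2],.082 if n=="spool" else .1))
for q in [(455,124),(438,241),(541,243)]:print("board",plane(fray(m,q),.018))
```

```text
[ 17  97 228] [ 16 112 130] [ 16 106 222] [ 79  13 152]
((272.47222900390625, 199.93313598632812), (58.584991455078125, 62.2086067199707), 67.89022064208984)
spool (array([ 0.4574, -0.3504,  0.0791]), [np.float64(0.0003985637025861067), np.float64(0.0008843427558803258), np.float64(0.0009442948786947612)]) [ 0.4566 -0.3495  0.0831] [ 0.4567 -0.3494  0.082 ]
spindle (array([ 0.4554, -0.3496,  0.0953]), [np.float64(0.0011108023283721365), np.float64(0.0016394628176111601), np.float64(0.0018183298989659009)]) [ 0.4563 -0.3512  0.0901] [ 0.4522 -0.3502  0.1   ]
board [ 0.3786 -0.1254  0.018 ]
board [ 0.5349 -0.1294  0.018 ]
board [0.5493 0.08   0.018 ]
```

Call:
{"name": "apply_moves", "arguments": {
  "commands": [
    {"linear":[-0.4,-0.4,1],"turn":[0,0,0],"fingers":1},
    {"linear":[0,0,1],"turn":[0,0,0],"fingers":1},
    {"linear":[0,0,1],"turn":[0,0,0],"fingers":1},
    {"linear":[0,0,1],"turn":[0,0,0],"fingers":1},
    {"linear":[0,0,0],"turn":[0,0,0],"fingers":1},
    {"linear":[0,0,0],"turn":[0,0,0],"fingers":1}
  ]
}}

```text
time: 6.32
tcp_pos: [0.4583, -0.3485, 0.1476]
tcp_rot: [0.001, 1.0, 0.0, 0.001]
contact_force: [-0.1, -0.5, 0.7]
width: 0.999
grasp_force: 0.0
```

Call:
{"name": "apply_moves", "arguments": {
  "commands": [
    {"linear":[0.04,-0.06,0.9],"turn":[0,0,0],"fingers":1},
    {"linear":[0,0,0.9],"turn":[0,0,0],"fingers":1},
    {"linear":[0,0,0.9],"turn":[0,0,0],"fingers":1},
    {"linear":[0,0,0.9],"turn":[0,0,0],"fingers":1},
    {"linear":[0,0,0],"turn":[0,0,0],"fingers":1},
    {"linear":[0,0,0],"turn":[0,0,0],"fingers":-1},
    {"linear":[0,0,0],"turn":[0,0,0],"fingers":-1},
    {"linear":[0,0,0],"turn":[0,0,0],"fingers":-1},
    {"linear":[0,0,0],"turn":[0,0,0],"fingers":-1},
    {"linear":[0,0,0],"turn":[0,0,0],"fingers":-1}
  ],
  "newtons": 15
}}

```text
time: 7.58
tcp_pos: [0.4568, -0.3509, 0.0575]
tcp_rot: [0.002, 1.0, -0.0, 0.0]
contact_force: [-0.4, 0.7, 5.8]
width: 0.672
grasp_force: 15.0
```

Call:
{"name": "apply_moves", "arguments": {
  "commands": [
    {"linear":[0,0,-0.3],"turn":[0,0,0],"fingers":-1},
    {"linear":[0,0,-0.5],"turn":[0,0,0],"fingers":-1},
    {"linear":[0,0,0],"turn":[0,0,0],"fingers":-1}
  ]
}}

```text
time: 7.95
tcp_pos: [0.4571, -0.3513, 0.0778]
tcp_rot: [0.002, 1.0, -0.0, 0.001]
contact_force: [0.4, -0.4, -2.6]
width: 0.669
grasp_force: 15.0
```

Call:
{"name": "apply_moves", "arguments": {
  "commands": [
    {"linear":[0,0,-0.6],"turn":[0,0,0],"fingers":-1},
    {"linear":[0,0,-0.6],"turn":[0,0,0],"fingers":-1},
    {"linear":[0,0,-0.6],"turn":[0,0,0],"fingers":-1},
    {"linear":[0,0,-0.8],"turn":[0,0,0],"fingers":-1},
    {"linear":[0,0,-0.8],"turn":[0,0,0],"fingers":-1},
    {"linear":[0,0,-0.8],"turn":[0,0,0],"fingers":-1},
    {"linear":[0,0,-0.4],"turn":[0,0,0],"fingers":-1},
    {"linear":[0,0,0],"turn":[0,0,0],"fingers":-1}
  ]
}}

```text
time: 8.95
tcp_pos: [0.4567, -0.351, 0.1925]
tcp_rot: [0.002, 1.0, -0.0, 0.001]
contact_force: [-0.2, -0.3, -2.3]
width: 0.675
grasp_force: 15.0
```

Run:
```python
from h import *
s=snapshot("scene");t=snapshot("top");o=get_obs();print(o["tcp_pos"],o["contact_force"],o["width"],o["grasp_force"])
cv2.imwrite("pics/lift.png",np.hstack([cv2.resize(s[170:330,30:190],(400,400)),cv2.resize(t[180:300,360:480],(400,400))]))
```

```text
[ 0.45602433 -0.35068171  0.19124398] [ 0.31464472  0.17511906 -1.00755255] 0.6730606496625218 14.999864873680053
```

View pics/lift.png

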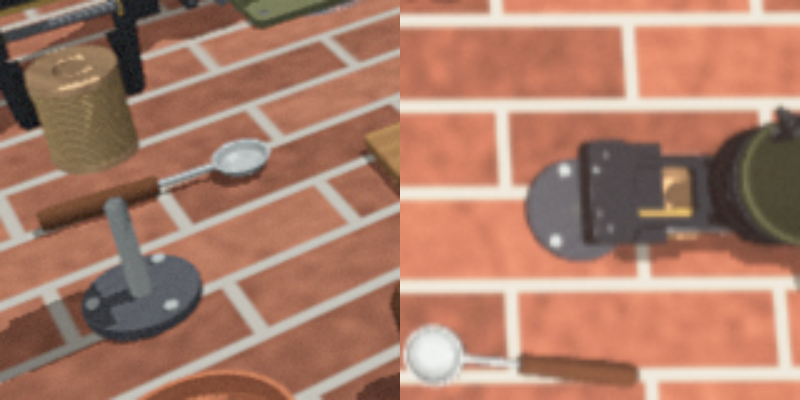

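The spool hangs upright in the gripper, clear of the bare spindle (tip at scene (75,251)). Next I'll carry it over the board.

Call:
{"name": "apply_moves", "arguments": {
  "commands": [
    {"linear":[0,0.5,0],"turn":[0,0,0],"fingers":-1},
    {"linear":[0,1,0],"turn":[0,0,0],"fingers":-1},
    {"linear":[0,1,0],"turn":[0,0,0],"fingers":-1},
    {"linear":[0,1,0],"turn":[0,0,0],"fingers":-1},
    {"linear":[0,1,0],"turn":[0,0,0],"fingers":-1},
    {"linear":[0,1,0],"turn":[0,0,0],"fingers":-1},
    {"linear":[0,1,0],"turn":[0,0,0],"fingers":-1},
    {"linear":[0,1,0],"turn":[0,0,0],"fingers":-1},
    {"linear":[0,1,0],"turn":[0,0,0],"fingers":-1},
    {"linear":[0,1,0],"turn":[0,0,0],"fingers":-1},
    {"linear":[0,1,0],"turn":[0,0,0],"fingers":-1},
    {"linear":[0,1,0],"turn":[0,0,0],"fingers":-1}
  ]
}}

```text
time: 10.55
tcp_pos: [0.4568, -0.0615, 0.1914]
tcp_rot: [0.001, 1.0, 0.0, -0.0]
contact_force: [-0.3, -0.4, -2.3]
width: 0.68
grasp_force: 15.0
```

Call:
{"name": "apply_moves", "arguments": {
  "commands": [
    {"linear":[-0.2,1,0],"turn":[0,0,0],"fingers":-1},
    {"linear":[0,0.5,0.6],"turn":[0,0,0],"fingers":-1},
    {"linear":[0,0,1],"turn":[0,0,0],"fingers":-1},
    {"linear":[0,0,1],"turn":[0,0,0],"fingers":-1},
    {"linear":[0,0,1],"turn":[0,0,0],"fingers":-1},
    {"linear":[0,0,0.6],"turn":[0,0,0],"fingers":-1},
    {"linear":[0,0,0],"turn":[0,0,0],"fingers":-1},
    {"linear":[0,0,0],"turn":[0,0,0],"fingers":-1}
  ]
}}

```text
time: 11.55
tcp_pos: [0.4627, -0.0253, 0.087]
tcp_rot: [0.002, 1.0, 0.0, 0.0]
contact_force: [0.1, 0.1, -2.1]
width: 0.671
grasp_force: 15.0
```

Call:
{"name": "apply_moves", "arguments": {
  "commands": [
    {"linear":[0,0,0.4],"turn":[0,0,0],"fingers":-1},
    {"linear":[0,0,0.2],"turn":[0,0,0],"fingers":-1},
    {"linear":[0,0,0.16],"turn":[0,0,0],"fingers":-1},
    {"linear":[0,0,0.08],"turn":[0,0,0],"fingers":-1},
    {"linear":[0,0,0],"turn":[0,0,0],"fingers":-1}
  ]
}}

```text
time: 12.18
tcp_pos: [0.4626, -0.0259, 0.0656]
tcp_rot: [0.002, 1.0, 0.0, -0.0]
contact_force: [0.1, -0.5, -1.8]
width: 0.674
grasp_force: 15.0
```

Call:
{"name": "apply_moves", "arguments": {
  "commands": [
    {"linear":[0,0,0.06],"turn":[0,0,0],"fingers":-1},
    {"linear":[0,0,0.04],"turn":[0,0,0],"fingers":-1},
    {"linear":[0,0,0],"turn":[0,0,0],"fingers":-1}
  ]
}}

```text
time: 12.55
tcp_pos: [0.4627, -0.0259, 0.0635]
tcp_rot: [0.002, 1.0, -0.0, 0.0]
contact_force: [-0.5, -1.2, 1.3]
width: 0.672
grasp_force: 15.0
```

Contact with the board (force reversed to +1.3 N). I'll release gently and rise.

Call:
{"name": "apply_moves", "arguments": {
  "commands": [
    {"linear":[0,0,0],"turn":[0,0,0],"fingers":0.6},
    {"linear":[0,0,0],"turn":[0,0,0],"fingers":1},
    {"linear":[0,0,0],"turn":[0,0,0],"fingers":1},
    {"linear":[0,0,0],"turn":[0,0,0],"fingers":1},
    {"linear":[0,0,-0.3],"turn":[0,0,0],"fingers":1},
    {"linear":[0,0,-0.8],"turn":[0,0,0],"fingers":1},
    {"linear":[0,0,-1],"turn":[0,0,0],"fingers":1},
    {"linear":[0,0,-1],"turn":[0,0,0],"fingers":1},
    {"linear":[0,0,-1],"turn":[0,0,0],"fingers":1},
    {"linear":[0,0,-1],"turn":[0,0,0],"fingers":1},
    {"linear":[0,0,-1],"turn":[0,0,0],"fingers":1},
    {"linear":[0,0,-1],"turn":[0,0,0],"fingers":1}
  ]
}}

```text
time: 14.05
tcp_pos: [0.4622, -0.026, 0.242]
tcp_rot: [0.002, 1.0, -0.0, 0.0]
contact_force: [0.7, 0.0, 0.1]
width: 1.001
grasp_force: 0.0
```

Call:
{"name": "apply_moves", "arguments": {
  "commands": [
    {"linear":[0,0.5,0],"turn":[0,0,0],"fingers":1},
    {"linear":[0,1,0],"turn":[0,0,0],"fingers":1},
    {"linear":[0,1,0],"turn":[0,0,0],"fingers":1},
    {"linear":[0,1,0],"turn":[0,0,0],"fingers":1},
    {"linear":[0,1,0],"turn":[0,0,0],"fingers":1},
    {"linear":[0,1,0],"turn":[0,0,0],"fingers":1},
    {"linear":[0,1,0],"turn":[0,0,0],"fingers":1},
    {"linear":[0,1,0],"turn":[0,0,0],"fingers":1},
    {"linear":[0,1,0],"turn":[0,0,0],"fingers":1},
    {"linear":[0,1,0],"turn":[0,0,0],"fingers":1},
    {"linear":[0,1,0],"turn":[0,0,0],"fingers":1},
    {"linear":[0,1,0],"turn":[0,0,0],"fingers":1}
  ]
}}

```text
time: 15.55
tcp_pos: [0.4626, 0.2628, 0.2397]
tcp_rot: [0.001, 1.0, -0.0, -0.001]
contact_force: [-0.1, -0.0, 0.9]
width: 1.0
grasp_force: 0.0
```

Call:
{"name": "apply_moves", "arguments": {
  "commands": [
    {"linear":[0,1,0],"turn":[0,0,0],"fingers":1},
    {"linear":[0,0.5,0],"turn":[0,0,0],"fingers":1},
    {"linear":[0,0,0],"turn":[0,0,0],"fingers":1}
  ]
}}

```text
time: 15.92
tcp_pos: [0.4631, 0.2997, 0.2401]
tcp_rot: [0.001, 1.0, -0.0, -0.0]
contact_force: [0.1, 0.1, -0.0]
width: 0.999
grasp_force: 0.0
```

Run:
```python
from h import *
m=camera_model("wrist");im=snapshot("wrist");cv2.imwrite("pics/w3.png",im);np.save("w3.npy",m,allow_pickle=True)
s=snapshot("scene");cv2.imwrite("pics/scene3.png",s)
o=get_obs();print(o["tcp_pos"],o["time"])
cv2.imwrite("pics/v3.png",np.hstack([im[130:290,190:350].repeat(3,0).repeat(3,1)[:480,:400],cv2.resize(s[190:270,165:245],(400,480))]))
```

```text
[0.46372987 0.29789767 0.24032316] 16.025
```

View pics/w3.png

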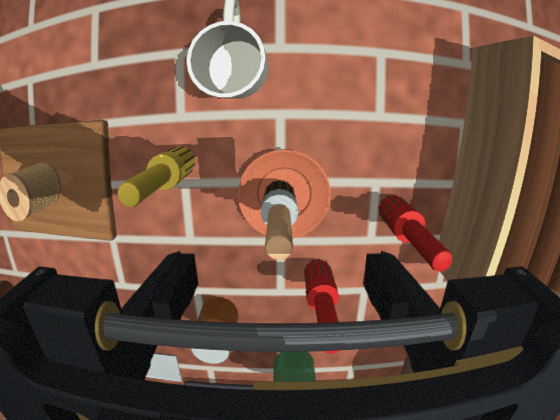

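The spool stands on the board at (28,190). The brush is straight ahead with its handle end at about (279,248) in the saucer at (285,195). Yellow is at (155,180), red at (415,230) and (320,290).

Run:
```python
from h import *
np.set_printoptions(precision=4,suppress=True)
im=cv2.imread("pics/w3.png");m=np.load("w3.npy",allow_pickle=True).item();S,T=camera_model("scene"),camera_model("top")
h=cv2.cvtColor(im,cv2.COLOR_BGR2HSV);print(h[248,279],h[222,280])
k=cv2.inRange(h,(10,60,60),(25,255,255));k[:,:255]=0;k[:,305:]=0;k[:200]=0;k[262:]=0
c=max(cv2.findContours(k,0,2)[0],key=cv2.contourArea);print(cv2.boundingRect(c))
p=c[:,0];b=p[p[:,1]>p[:,1].max()-11];e,r=cv2.minEnclosingCircle(b);print(e,r)
rw=fray(m,e);print("at .155",plane(rw,.155));print(tri([ray(S,(343.5,137.5)),ray(T,(178.9,230.4)),rw]),tri([ray(T,(178.9,230.4)),rw]))
k=cv2.inRange(h,(4,120,120),(11,255,255));k[:,:235]=0;k[:,335:]=0;k[:148]=0;k[242:]=0
k=cv2.morphologyEx(k,cv2.MORPH_OPEN,np.ones((7,7)));c=max(cv2.findContours(k,0,2)[0],key=cv2.contourArea);x=cv2.fitEllipse(cv2.convexHull(c));print(x,plane(fray(m,x[0]),.016))
print("brushring",plane(fray(m,(280,193)),.072))
```

```text
[ 15 105 168] [ 15 104 115]
(255, 204, 40, 57)
(278.0, 251.0) 13.038504600524902
at .155 [0.4896 0.2972 0.155 ]
(array([0.4889, 0.2979, 0.1525]), [np.float64(0.0013250118323676254), np.float64(0.0026135270257433506), np.float64(0.0019163912156470331)]) (array([0.486 , 0.2965, 0.1615]), [np.float64(0.0008239495984592076), np.float64(0.0008239495984591251)])
((309.08197021484375, 190.88934326171875), (92.5866928100586, 140.9635772705078), 93.97332000732422) [0.4804 0.3325 0.016 ]
brushring [0.4671 0.2987 0.072 ]
```

Call:
{"name": "apply_moves", "arguments": {
  "commands": [
    {"linear":[-0.5,0,0],"turn":[0,0,0],"fingers":1},
    {"linear":[-0.5,0,0.6],"turn":[0,0,0],"fingers":1},
    {"linear":[0,0,0.8],"turn":[0,0,0],"fingers":1},
    {"linear":[0,0,0.8],"turn":[0,0,0],"fingers":1},
    {"linear":[0,0,0.8],"turn":[0,0,0],"fingers":1},
    {"linear":[0,0,0.8],"turn":[0,0,0],"fingers":1},
    {"linear":[0,0,0.8],"turn":[0,0,0],"fingers":1},
    {"linear":[0,0,0.6],"turn":[0,0,0],"fingers":1},
    {"linear":[0,0,0],"turn":[0,0,0],"fingers":1},
    {"linear":[0,0,0],"turn":[0,0,0],"fingers":1}
  ]
}}

```text
time: 17.27
tcp_pos: [0.4894, 0.2992, 0.111]
tcp_rot: [0.002, 1.0, 0.0, 0.0]
contact_force: [0.4, 0.6, -0.0]
width: 0.999
grasp_force: 0.0
```

Call:
{"name": "apply_moves", "arguments": {
  "commands": [
    {"linear":[0,0,0],"turn":[0,0,0],"fingers":0.2},
    {"linear":[0,0,0],"turn":[0,0,0],"fingers":-0.2},
    {"linear":[0,0,0],"turn":[0,0,0],"fingers":-0.35},
    {"linear":[0,0,0],"turn":[0,0,0],"fingers":-1},
    {"linear":[0,0,0],"turn":[0,0,0],"fingers":-1},
    {"linear":[0,0,0],"turn":[0,0,0],"fingers":-1}
  ],
  "newtons": 25
}}

```text
time: 18.02
tcp_pos: [0.4889, 0.299, 0.1107]
tcp_rot: [0.002, 1.0, 0.0, -0.0]
contact_force: [-0.1, -0.2, -0.7]
width: 0.347
grasp_force: 0.0
```

Call:
{"name": "apply_moves", "arguments": {
  "commands": [
    {"linear":[0,0,0],"turn":[0,0,0],"fingers":-1},
    {"linear":[0,0,0],"turn":[0,0,0],"fingers":-1},
    {"linear":[0,0,0],"turn":[0,0,0],"fingers":-1}
  ]
}}

```text
time: 18.4
tcp_pos: [0.4888, 0.299, 0.1107]
tcp_rot: [0.002, 1.0, -0.0, -0.0]
contact_force: [-0.4, 0.4, -0.8]
width: 0.242
grasp_force: 25.0
```

Call:
{"name": "apply_moves", "arguments": {
  "commands": [
    {"linear":[0,0,-0.3],"turn":[0,0,0],"fingers":-1},
    {"linear":[0,0,-0.7],"turn":[0,0,0],"fingers":-1},
    {"linear":[0,0,-1],"turn":[0,0,0],"fingers":-1},
    {"linear":[0,0,-1],"turn":[0,0,0],"fingers":-1},
    {"linear":[0,0,-1],"turn":[0,0,0],"fingers":-1},
    {"linear":[0,0,-1],"turn":[0,0,0],"fingers":-1},
    {"linear":[-0.3,-0.5,-0.3],"turn":[0,0,0],"fingers":-1},
    {"linear":[-0.5,-1,0],"turn":[0,0,0],"fingers":-1},
    {"linear":[-0.5,-1,0],"turn":[0,0,0],"fingers":-1},
    {"linear":[-0.5,-1,0],"turn":[0,0,0],"fingers":-1},
    {"linear":[-0.5,-1,0],"turn":[0,0,0],"fingers":-1},
    {"linear":[-0.5,-1,0],"turn":[0,0,0],"fingers":-1}
  ]
}}

```text
time: 19.9
tcp_pos: [0.5587, 0.1587, 0.2429]
tcp_rot: [0.002, 1.0, -0.001, -0.0]
contact_force: [-0.5, 0.0, -1.1]
width: 0.244
grasp_force: 25.0
```

Call:
{"name": "apply_moves", "arguments": {
  "commands": [
    {"linear":[-0.5,-1,0],"turn":[0,0,0],"fingers":-1},
    {"linear":[-0.5,-1,0],"turn":[0,0,0],"fingers":-1},
    {"linear":[-0.5,-1,0],"turn":[0,0,0],"fingers":-1},
    {"linear":[-0.5,-1,0],"turn":[0,0,0],"fingers":-1},
    {"linear":[-0.5,-1,0],"turn":[0,0,0],"fingers":-1},
    {"linear":[-0.5,-1,0],"turn":[0,0,0],"fingers":-1},
    {"linear":[-0.5,-1,0],"turn":[0,0,0],"fingers":-1},
    {"linear":[-0.4,-1,0],"turn":[0,0,0],"fingers":-1},
    {"linear":[-0.4,-1,0],"turn":[0,0,0],"fingers":-1},
    {"linear":[0,-0.9,0],"turn":[0,0,0],"fingers":-1},
    {"linear":[0,0,0],"turn":[0,0,0],"fingers":-1},
    {"linear":[0,0,0],"turn":[0,0,0],"fingers":-1}
  ]
}}

```text
time: 21.4
tcp_pos: [0.6645, -0.0854, 0.2432]
tcp_rot: [0.001, 1.0, 0.001, -0.0]
contact_force: [-0.8, -0.2, -0.9]
width: 0.236
grasp_force: 25.0
```

Run:
```python
from h import *
np.set_printoptions(precision=4,suppress=True)
S,T=camera_model("scene"),camera_model("top");o=get_obs();print(o["tcp_pos"],o["tcp_rot"],o["grasp_force"],o["width"])
print(plane(ray(S,(258.5,274.8)),.06),plane(ray(T,(326.2,165.3)),.06))
s=snapshot("scene");w=snapshot("wrist");cv2.imwrite("pics/s4.png",s);cv2.imwrite("pics/w4.png",w)
cv2.imwrite("pics/v4.png",np.hstack([cv2.resize(s[170:330,170:330],(400,400),interpolation=2),cv2.resize(w[100:300,180:380],(400,400),interpolation=2)]))
```

```text
[ 0.6645 -0.0854  0.2432] [ 0.0013  1.      0.0007 -0.0002] 24.996339473873377 0.23641441218832526
[ 0.6871 -0.0967  0.06  ] [ 0.6768 -0.0944  0.06  ]
```

View pics/v4.png

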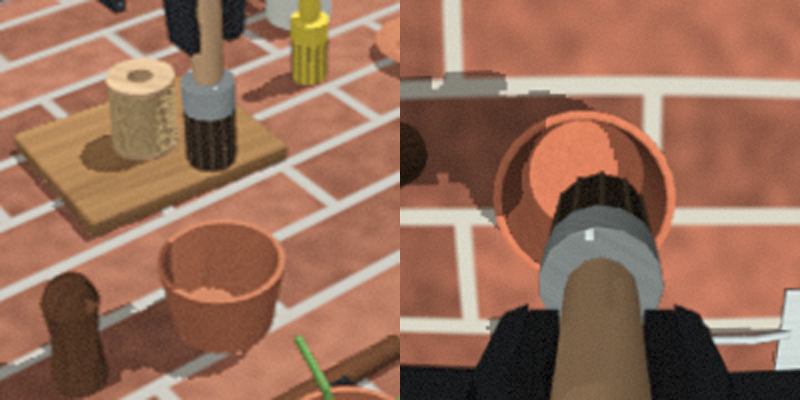

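The spool stands upright on the board. The brush hangs vertical above the pot, whose mouth is centred at about (272,197) in the wrist view.

Run:
```python
from h import *
np.set_printoptions(precision=4,suppress=True)
m=camera_model("wrist");S,T=camera_model("scene"),camera_model("top")
a,b,c=[plane(fray(m,q),.06) for q in [(227,197),(317.5,195),(272,156)]];print(a,b,c,(a+b)/2)
print(plane(ray(S,(259.2,274)),.06))
```

```text
[ 0.6773 -0.1407  0.06  ] [ 0.6753 -0.0465  0.06  ] [ 0.6346 -0.0934  0.06  ] [ 0.6763 -0.0936  0.06  ]
[ 0.6861 -0.0944  0.06  ]
```

Call:
{"name": "apply_moves", "arguments": {
  "commands": [
    {"linear":[-0.6,-0.3,0],"turn":[0,0,0],"fingers":-1},
    {"linear":[0,0,0.4],"turn":[0,0,0],"fingers":-1},
    {"linear":[0,0,0.7],"turn":[0,0,0],"fingers":-1},
    {"linear":[0,0,0.7],"turn":[0,0,0],"fingers":-1},
    {"linear":[0,0,0.7],"turn":[0,0,0],"fingers":-1},
    {"linear":[0,0,0.7],"turn":[0,0,0],"fingers":-1},
    {"linear":[0,0,0.6],"turn":[0,0,0],"fingers":-1},
    {"linear":[0,0,0.5],"turn":[0,0,0],"fingers":-1},
    {"linear":[0,0,0.3],"turn":[0,0,0],"fingers":-1},
    {"linear":[0,0,0],"turn":[0,0,0],"fingers":-1},
    {"linear":[0,0,0],"turn":[0,0,0],"fingers":-1},
    {"linear":[0,0,0],"turn":[0,0,0],"fingers":-1}
  ]
}}

```text
time: 23.0
tcp_pos: [0.6804, -0.0942, 0.1289]
tcp_rot: [0.002, 1.0, 0.0, 0.001]
contact_force: [0.0, -0.5, -0.6]
width: 0.242
grasp_force: 25.0
```

Call:
{"name": "apply_moves", "arguments": {
  "commands": [
    {"linear":[0,0,-0.4],"turn":[0,0,0],"fingers":-1},
    {"linear":[0,0,-0.8],"turn":[0,0,0],"fingers":-1},
    {"linear":[0,0,-1],"turn":[0,0,0],"fingers":-1},
    {"linear":[0,0,-1],"turn":[0,0,0],"fingers":-1},
    {"linear":[0,0,-1],"turn":[0,0,0],"fingers":-1},
    {"linear":[0,0,-0.6],"turn":[0,0,0],"fingers":-1},
    {"linear":[0.4,-0.5,0],"turn":[0,0,0],"fingers":-1},
    {"linear":[0.9,-1,0],"turn":[0,0,0],"fingers":-1},
    {"linear":[0.9,-1,0],"turn":[0,0,0],"fingers":-1},
    {"linear":[0.9,-1,0],"turn":[0,0,0],"fingers":-1},
    {"linear":[0.9,-1,0],"turn":[0,0,0],"fingers":-1},
    {"linear":[0.9,-1,0],"turn":[0,0,0],"fingers":-1}
  ]
}}

```text
time: 24.5
tcp_pos: [0.5543, -0.233, 0.2472]
tcp_rot: [0.002, 1.0, -0.0, -0.001]
contact_force: [0.0, -0.5, -0.9]
width: 0.24
grasp_force: 25.0
```

Call:
{"name": "apply_moves", "arguments": {
  "commands": [
    {"linear":[0.9,-1,0],"turn":[0,0,0],"fingers":-1},
    {"linear":[0.9,-1,0],"turn":[0,0,0],"fingers":-1},
    {"linear":[0.9,-1,0],"turn":[0,0,0],"fingers":-1},
    {"linear":[0.9,-1,0],"turn":[0,0,0],"fingers":-1},
    {"linear":[0.4,-0.7,0],"turn":[0,0,0],"fingers":-1},
    {"linear":[0,0,0],"turn":[0,0,0],"fingers":-1},
    {"linear":[0,0,0],"turn":[0,0,0],"fingers":-1}
  ]
}}

```text
time: 25.38
tcp_pos: [0.4575, -0.347, 0.2481]
tcp_rot: [0.001, 1.0, 0.001, 0.0]
contact_force: [0.5, 0.1, -0.1]
width: 0.241
grasp_force: 25.0
```

Call:
{"name": "apply_moves", "arguments": {
  "commands": [
    {"linear":[0.04,-0.1,0.5],"turn":[0,0,0],"fingers":-1},
    {"linear":[0,0,0.5],"turn":[0,0,0],"fingers":-1},
    {"linear":[0,0,0.4],"turn":[0,0,0],"fingers":-1},
    {"linear":[0,0,0.12],"turn":[0,0,0],"fingers":-1},
    {"linear":[0,0,0],"turn":[0,0,0],"fingers":-1}
  ]
}}

```text
time: 26.0
tcp_pos: [0.4555, -0.3507, 0.2099]
tcp_rot: [0.002, 1.0, 0.0, -0.0]
contact_force: [0.7, -1.1, -0.9]
width: 0.241
grasp_force: 25.0
```

Call:
{"name": "apply_moves", "arguments": {
  "commands": [
    {"linear":[0,0,0.08],"turn":[0,0,0],"fingers":-1},
    {"linear":[0,0,0.08],"turn":[0,0,0],"fingers":-1},
    {"linear":[0,0,0],"turn":[0,0,0],"fingers":-1}
  ]
}}

```text
time: 26.38
tcp_pos: [0.4554, -0.3509, 0.2062]
tcp_rot: [0.002, 1.0, 0.0, -0.0]
contact_force: [-0.3, -0.5, -1.6]
width: 0.245
grasp_force: 25.0
```

Call:
{"name": "apply_moves", "arguments": {
  "commands": [
    {"linear":[0,0,0.08],"turn":[0,0,0],"fingers":-1},
    {"linear":[0,0,0.08],"turn":[0,0,0],"fingers":-1},
    {"linear":[0,0,0],"turn":[0,0,0],"fingers":-1}
  ]
}}

```text
time: 26.75
tcp_pos: [0.4556, -0.351, 0.2024]
tcp_rot: [0.002, 1.0, -0.0, 0.0]
contact_force: [-0.1, 0.1, 3.4]
width: 0.243
grasp_force: 25.0
```

Call:
{"name": "apply_moves", "arguments": {
  "commands": [
    {"linear":[0,0,0],"turn":[0,0,0],"fingers":-1},
    {"linear":[0,0,-0.2],"turn":[0,0,0],"fingers":-1},
    {"linear":[0,0,-0.8],"turn":[0,0,0],"fingers":-1},
    {"linear":[0,0,-1],"turn":[0,0,0],"fingers":-1},
    {"linear":[0,0,-1],"turn":[0,0,0],"fingers":-1},
    {"linear":[0,0.5,-0.6],"turn":[0,0,0],"fingers":-1},
    {"linear":[0,1,0],"turn":[0,0,0],"fingers":-1},
    {"linear":[0,1,0],"turn":[0,0,0],"fingers":-1},
    {"linear":[-0.3,1,0],"turn":[0,0,0],"fingers":-1},
    {"linear":[-0.3,1,0],"turn":[0,0,0],"fingers":-1},
    {"linear":[-0.3,1,0],"turn":[0,0,0],"fingers":-1},
    {"linear":[-0.3,1,0],"turn":[0,0,0],"fingers":-1}
  ]
}}

```text
time: 28.25
tcp_pos: [0.4856, -0.1865, 0.2919]
tcp_rot: [0.001, 1.0, 0.0, -0.001]
contact_force: [0.0, -0.3, -2.0]
width: 0.242
grasp_force: 25.0
```

Call:
{"name": "apply_moves", "arguments": {
  "commands": [
    {"linear":[-0.3,1,0],"turn":[0,0,0],"fingers":-1},
    {"linear":[-0.3,1,0],"turn":[0,0,0],"fingers":-1},
    {"linear":[-0.3,1,0],"turn":[0,0,0],"fingers":-1},
    {"linear":[-0.3,1,0],"turn":[0,0,0],"fingers":-1},
    {"linear":[-0.2,1,0],"turn":[0,0,0],"fingers":-1},
    {"linear":[-0.2,1,0],"turn":[0,0,0],"fingers":-1},
    {"linear":[0,1,0],"turn":[0,0,0],"fingers":-1},
    {"linear":[0,1,0],"turn":[0,0,0],"fingers":-1},
    {"linear":[0,1,0],"turn":[0,0,0],"fingers":-1},
    {"linear":[0,1,0],"turn":[0,0,0],"fingers":-1},
    {"linear":[0,1,0],"turn":[0,0,0],"fingers":-1},
    {"linear":[0,1,0],"turn":[0,0,0],"fingers":-1}
  ]
}}

```text
time: 29.75
tcp_pos: [0.5259, 0.1128, 0.2918]
tcp_rot: [0.001, 1.0, -0.0, -0.001]
contact_force: [0.2, -0.2, -0.4]
width: 0.245
grasp_force: 25.0
```

Call:
{"name": "apply_moves", "arguments": {
  "commands": [
    {"linear":[0,1,0],"turn":[0,0,0],"fingers":-1},
    {"linear":[0,1,0],"turn":[0,0,0],"fingers":-1},
    {"linear":[0,1,0],"turn":[0,0,0],"fingers":-1},
    {"linear":[0.2,1,0],"turn":[0,0,0],"fingers":-1},
    {"linear":[0.3,1,0],"turn":[0,0,0],"fingers":-1},
    {"linear":[0.4,1,0],"turn":[0,0,0],"fingers":-1},
    {"linear":[0.4,1,0],"turn":[0,0,0],"fingers":-1},
    {"linear":[0.2,0.4,0],"turn":[0,0,0],"fingers":-1},
    {"linear":[0,0,0.6],"turn":[0,0,0],"fingers":-1},
    {"linear":[0,0,1],"turn":[0,0,0],"fingers":-1},
    {"linear":[0,0,1],"turn":[0,0,0],"fingers":-1},
    {"linear":[0,0,0.4],"turn":[0,0,0],"fingers":-1}
  ]
}}

```text
time: 31.25
tcp_pos: [0.49, 0.2941, 0.2149]
tcp_rot: [0.003, 1.0, -0.002, -0.001]
contact_force: [-0.2, -0.5, 0.1]
width: 0.242
grasp_force: 25.0
```

Run:
```python
from h import *
o=get_obs();print(o["tcp_pos"],o["tcp_rot"],o["grasp_force"],o["time"])
s=snapshot("scene");w=snapshot("wrist")
cv2.imwrite("pics/v5.png",np.hstack([cv2.resize(s[100:220,280:400],(400,400),interpolation=2),cv2.resize(w[100:300,180:380],(400,400),interpolation=2)]))
```

```text
[0.48996221 0.29405607 0.21493744] [ 0.00275652  0.9999938  -0.0016694  -0.0014202 ] 24.99648937024176 31.25
```

View pics/v5.png

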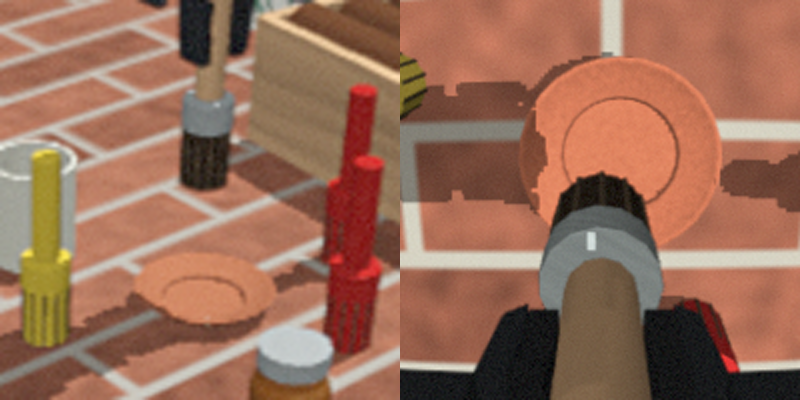

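The brush hangs vertical over the saucer, whose centre is at about (290.5,176) in the wrist view.

Run:
```python
from h import *
m=camera_model("wrist");print([plane(fray(m,q),.016).round(4) for q in [(240.5,176),(360.5,176),(290.5,176),(290.5,128.5)]],get_obs()["tcp_pos"])
```

```text
[array([0.4836, 0.2512, 0.016 ]), array([0.4836, 0.3812, 0.016 ]), array([0.4839, 0.3048, 0.016 ]), array([0.4332, 0.3047, 0.016 ])] [0.49010702 0.29496076 0.21583503]
```

Call:
{"name": "apply_moves", "arguments": {
  "commands": [
    {"linear":[0.06,0.24,0.6],"turn":[0,0,0],"fingers":-1},
    {"linear":[0,0,0.9],"turn":[0,0,0],"fingers":-1},
    {"linear":[0,0,0.9],"turn":[0,0,0],"fingers":-1},
    {"linear":[0,0,0.8],"turn":[0,0,0],"fingers":-1},
    {"linear":[0,0,0.5],"turn":[0,0,0],"fingers":-1},
    {"linear":[0,0,0],"turn":[0,0,0],"fingers":-1},
    {"linear":[0,0,0],"turn":[0,0,0],"fingers":-1}
  ]
}}

```text
time: 32.22
tcp_pos: [0.4893, 0.303, 0.1254]
tcp_rot: [0.002, 1.0, 0.001, 0.001]
contact_force: [0.1, 1.5, -1.2]
width: 0.238
grasp_force: 25.0
```

Call:
{"name": "apply_moves", "arguments": {
  "commands": [
    {"linear":[0,0,0.3],"turn":[0,0,0],"fingers":-1},
    {"linear":[0,0,0.2],"turn":[0,0,0],"fingers":-1},
    {"linear":[0,0,0.06],"turn":[0,0,0],"fingers":-1},
    {"linear":[0,0,0],"turn":[0,0,0],"fingers":-1}
  ]
}}

```text
time: 32.72
tcp_pos: [0.4888, 0.3024, 0.1107]
tcp_rot: [0.002, 1.0, -0.0, -0.0]
contact_force: [0.4, 0.3, -1.4]
width: 0.245
grasp_force: 25.0
```

Call:
{"name": "apply_moves", "arguments": {
  "commands": [
    {"linear":[0,0,0.04],"turn":[0,0,0],"fingers":-1},
    {"linear":[0,0,0],"turn":[0,0,0],"fingers":-1},
    {"linear":[0,0,0],"turn":[0,0,0],"fingers":-1}
  ]
}}

```text
time: 33.1
tcp_pos: [0.489, 0.3026, 0.1099]
tcp_rot: [0.002, 1.0, 0.0, 0.0]
contact_force: [-0.2, -1.0, 1.8]
width: 0.243
grasp_force: 25.0
```

Call:
{"name": "apply_moves", "arguments": {
  "commands": [
    {"linear":[0,0,0],"turn":[0,0,0],"fingers":-0.4},
    {"linear":[0,0,0],"turn":[0,0,0],"fingers":-0.2},
    {"linear":[0,0,0],"turn":[0,0,0],"fingers":0.3},
    {"linear":[0,0,0],"turn":[0,0,0],"fingers":1},
    {"linear":[0,0,0],"turn":[0,0,0],"fingers":1},
    {"linear":[0,0,0],"turn":[0,0,0],"fingers":1},
    {"linear":[0,0,0],"turn":[0,0,0],"fingers":1},
    {"linear":[0,0,-0.3],"turn":[0,0,0],"fingers":1},
    {"linear":[0,0,-0.8],"turn":[0,0,0],"fingers":1},
    {"linear":[0,0,-1],"turn":[0,0,0],"fingers":1},
    {"linear":[0,0,-1],"turn":[0,0,0],"fingers":1},
    {"linear":[0,0,-1],"turn":[0,0,0],"fingers":1}
  ]
}}

```text
time: 34.6
tcp_pos: [0.4889, 0.3025, 0.2136]
tcp_rot: [0.002, 1.0, 0.0, 0.0]
contact_force: [0.5, -0.2, -0.0]
width: 1.003
grasp_force: 0.0
```

Call:
{"name": "apply_moves", "arguments": {
  "commands": [
    {"linear":[0,0,-1],"turn":[0,0,0],"fingers":1},
    {"linear":[0,0,-1],"turn":[0,0,0],"fingers":1},
    {"linear":[0.5,0,-0.5],"turn":[0,0,0],"fingers":1},
    {"linear":[1,0,0],"turn":[0,0,0],"fingers":1},
    {"linear":[0,0,0],"turn":[0,0,0],"fingers":1}
  ]
}}

```text
time: 35.22
tcp_pos: [0.4489, 0.3028, 0.2749]
tcp_rot: [0.0, 1.0, -0.0, -0.001]
contact_force: [0.7, 0.3, -0.6]
width: 0.999
grasp_force: 0.0
```

Run:
```python
from h import *
o=get_obs();print(o["tcp_pos"],o["contact_force"],o["time"])
s=snapshot("scene");cv2.imwrite("pics/s6.png",s)
```

```text
[0.4488894  0.30278068 0.2748911 ] [ 0.68386736  0.27679799 -0.58110689] 35.225
```

View pics/s6.png

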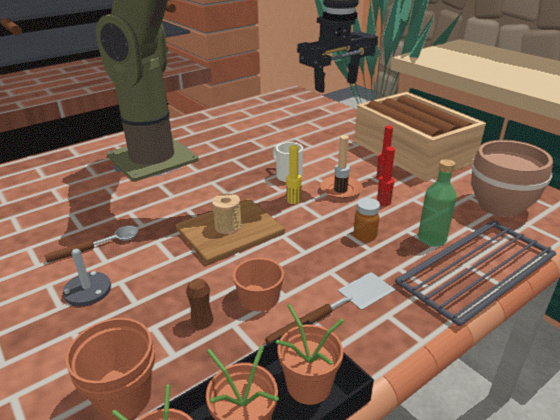

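The spool is upright on the board (227,215), the brush is upright in its saucer (342,170), and the pot (259,285) and bystanders haven't moved. I'll hand in the job.

```bash
python3 -c "
from station import *
print(job_done())"
```

```text
the job is handed in; nothing more can be done
None
```

The job is handed in (no verdict was returned): the spool stands upright on the board, the brush was dipped in the oil pot, dabbed on top of the spindle at about 4 N and stood back upright in its saucer, and nothing else visibly moved in the last picture.

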